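# Set the length stop of a mitre box and butt the batten against it

## Robot

A 6-joint arm with a two-finger parallel gripper is mounted at the origin on the work surface. World frame = base frame: x ahead of the robot, y to its left, z up, the work surface at z = 0. Lengths are in mm, angles in rad, forces in N, time in s.
With the tool pointing down it reaches from about 425 to 950 mm from the base axis. Payload 3.5 kg.
Tool frame: the origin (TCP) lies on the centre line of the jaws, within the pads' length; the fingertips stand 17 mm ahead of it and the grasp point (between the pads) lies 2 mm behind it; z points along the fingers, y is the direction in which the jaws open and shut (so a half turn about z gives the same grasp; the last joint's range is limited). The gripper opens to 85 mm and grips with 20 to 120 N. Pads are 22 mm wide; open, the fingers measure 114 mm over their backs; the gripper's body (76 mm by 85 mm) begins 54 mm behind the grasp point. The pads swing forward as they close: fully open they stand 13 mm farther back than shut.
Start: joints at [0.986, 0.286, 1.577, -0, 1.279, -0.15], TCP at [284.293, 612.196, 248.325] pointing down, gripper open.
Joint ranges: [-2.77, 2.77], [-0.9, 2.22], [0.21, 2.48], [-1.53, 4.67], [0.24, 2.81], [-2.84, 2.84]. Speed limits (rad/s): [2.79, 2.79, 3.14, 3.14, 3.14, 3.14].

## Interface

Orientations are given as [roll, pitch, yaw] about the fixed x, y, z axes, in that order (R = Rz(yaw) Ry(pitch) Rx(roll)).
In Python, from rig import env gives the robot as it stands. Calls block until the motion is done:
- env.move_to(position, orientation): joint-space move of the TCP to a pose.
- env.line_to(position, orientation=None, velocity=150): straight line of the TCP; orientation=None keeps the orientation; velocity is the mean speed in mm/s.
- env.movej(angles): joint-space move.
- env.command_gripper(opening): opening from 0.0 (shut) to 1.0 (fully open); the grip force is fixed at half the most; returns when the fingers have stopped.
- env.hold(seconds).
- env.inverse_kinematics(position, orientation): joint angles nearest the present ones, or None.
- env.get_image(name): name is "scene" or "top"; returns the picture (420x560x3 uint8, red, green, blue); there is no depth.
- env.calibration(name): a dict with "mtx" (3x3 intrinsics, pixels), "extrinsics" (4x4, takes a point from world to camera coordinates). Camera axes: x right, y up, looking along -z (the intrinsics and any distortion apply to the point x, -y, -z); pixel columns grow to the right and rows downward; lengths in mm; the calibration is good to about 2 mm. A picture is of the moment at which its call begins. calibration takes no time and is no camera call.
A pose or a line that the arm cannot do raises env.IKError and nothing moves.
- env.hand_in(): hands the job in, once; it reports no verdict.
Readings, each from a call of its own:
- env.get_time_s(): time.
- env.get_joint_positions(): joint angles.
- env.get_dq(): joint speeds.
- env.get_tau(): joint torques, N m.
- env.get_position(): TCP position.
- env.get_tcp_rot(): TCP orientation.
- env.get_ft_force(): force on the tool from outside, world axes, zero at the start.
- env.get_torque(): the same for the moment, N m.
- env.get_gripper_width(): opening from 0.0 (shut) to 1.0 (fully open).
Only numpy, scipy, OpenCV 4.12 (cv2) and the standard library are available. Lean on these libraries where they do the work, as an engineer would, in place of code of your own. Each camera call takes 0.05 s, during which the arm holds its last target.

## Task

Set the length stop for the red cut: push the stop along its rail until its spring pin drops into the notch at the red tag. Then push the batten endwise along the fence until its end butts squarely against the stop, without knocking the stop out of that notch, and take your hand away. Work with the fingertips alone: do not pinch the stop, touch its pin or lift the batten, and leave the tape measure, jar, square and saw where they are.

Things in the scene. Friction and masses are not known exactly. Their poses are not given: they have to be found in the camera images.
- fixture: The mitre box, fixed to the bench: a grey bed board 170 mm (x) by 750 mm (y, -380 to +370) by 18 mm thick, with walls and a rail on it. Origin on its underside, at bench level. y runs along the fence, towards the robot's left. The plane x = 0 is the fence face; the batten lies along it on the robot's side (x below 0), on the board's top (z = 18 mm).
- box_mid (a point): Point on the board midway between the two slotted beech walls of the box: each 180 mm long (fixture y -50 to +130 mm), 18 mm thick and 50 mm high above the board; back wall at fixture x 0 to +18 mm, front wall at x -68 to -50 mm, open above. From the box to y = +365 mm the fence goes on as a wooden strip 18 mm thick, 30 mm high.
- rail_end (a point): Outer end of the rail, on top. The aluminium rail runs from here (fixture y -378 mm) to the box (y -50 mm), fixture x 0 to 40 mm, 44 mm high above the board with the steel index bar on its top. The bar has three cross V notches 14 mm wide, at fixture y -245, -195 and -145 mm, each with one coloured tag beside it.
- stop (a joint): Travel (m) of the grey length stop along the rail: 0 near the outer end, growing towards fixture +y, at most 0.21; notches at 0.085, 0.135, 0.185. It starts at 0.005 to 0.055, short of all notches. Sliding takes 3 to 6 N, more when fast. At each notch the push dips to nothing as the stop snaps up to 7 mm ahead and centres itself; driving it out of a notch, either way, takes 10 to 16 N.
- pin (a joint): Drop (m) of the stop's spring pin: about 0.0005 while it rides on the bar, about 0.0039 when it sits in a notch.
- pin_cap (a point): Middle of the top of the spring pin's brass cap, 14 mm across, standing 10 mm above the dark spring housing (29 mm across, 72 mm above the board at its top) on the stop's saddle, whose top is 56 mm above the board; 20 mm behind the fence face. Not to be touched.
- stop_pin (a point): Point of the stop at the pin's axis, 20 mm behind the fence face, 66 mm above the board; midway along the stop, which is 54 mm long (y) with its block in front of the fence at fixture x -44 to 0 mm. The pin is in the red notch when this y in the fixture's frame equals the red tag's. The white pointer behind the saddle is at the same y.
- push_point (a point): Middle of the outer (-y) face of the black plate on the stop's outer end, where the stop is pushed: plate 43 mm wide (fixture x -44 to -1 mm), 5 mm thick, from 3 to 55 mm above the board. The point is 22 mm in front of the fence face, 22 mm above the board and 27 mm in -y from the pin.
- stop_face_mid (a point): Point on the inner (+y) face of the stop, a bare steel plate that the batten butts against: 43 mm wide (fixture x -44 to -1 mm), from 3 to 47 mm above the board. The point is 22 mm in front of the fence face, 10.5 mm above the board (the batten's mid height) and 27 mm in +y from the pin.
- tag_red: Red tag, a block 30 mm (x) by 20 mm (y) by 12 mm, fixed on the board 67 mm behind the fence face beside one of the three notches (which one varies); origin at its underside, centred on the notch in y; axes as the fixture's.
- tag_yellow: Yellow tag, alike, beside another notch (not wanted).
- tag_blue: Blue tag, alike, beside the third notch (not wanted).
- batten: Loose hardwood batten 44 mm (x) by 400 mm (y) by 21 mm high, 0.2 to 0.4 kg, lying on the board along the fence and through the mitre box; origin at the centre of its underside, y along its length. It slides with about 1 to 3 N.
- batten_tail (a point): Centre of the batten's +y end face, 10.5 mm above the board, clear of the mitre box: where it is pushed towards -y.
- batten_head (a point): Centre of the batten's -y end face, which is to meet the stop.
- tape: Bystander: grey tape measure with a green disc, 36 by 70 by 62 mm, standing behind the rail; origin under its centre.
- jar: Bystander: amber glass jar with a steel lid, 58 mm across, 55 mm high, in front of the bed; origin under its centre.
- square: Bystander: small try square lying in front of the bed, dark wood stock 100 by 14 by 18 mm with a 130 mm steel blade; origin under the stock's centre.
- saw: Bystander: back saw lying flat behind the infeed fence, 330 mm long, 24 mm high at its wooden handle; origin near its middle on the bench.

How it is judged (in metres and radians):
On the way, in this order (a step that is already met when the one before it is completed fails the run):
1. the stop sits in the red notch, with its pin dropped, before the batten reaches it (y of stop_pin in the frame of tag_red between -0.003 and 0.003 m and value of joint pin above 0.0025 m and y of batten_head in the frame of stop_face_mid above 0.01 m), for 0.3 s.
2. the batten's end butts squarely against the stop, which is still in the red notch (y of stop_pin in the frame of tag_red between -0.003 and 0.003 m and value of joint pin above 0.0025 m and y of batten_head in the frame of stop_face_mid between -0.0025 and 0.0025 m and angle between the y axis of batten and the y axis of fixture, either way round below 0.035 rad), for 0.2 s.
At the end, for the whole second after the job is handed in: The stop's pin has dropped (more than 2.5 mm) into the notch at the red tag (within 3 mm of it along the rail); the batten lies on the board at rest, along the fence within 2 degrees, its end within 2.5 mm of the stop's face; nothing is touched (all of step 2 and height (world z) of batten below 0.021 m and linear speed of batten below 0.01 m/s).
It fails at once if the batten is lifted off the board or tipped (height (world z) of batten above 0.026 m or angle between batten's own z axis and vertical above 0.06 rad).
It fails at once if the stop is pinched between the fingers (contact force between the fingers and stop_c1 above 1 N and contact force between the fingers and stop_c0 above 1 N).
It fails at once if the spring pin is touched (contact force between the fingers and pin_c0 above 1 N).
It fails at once if the batten pushes the stop while its pin is not in a notch (contact force between batten and stop_c0 above 1 N and value of joint pin below 0.0012 m).
It fails at once if the tape measure, jar, square or saw is disturbed (moved more than 15 mm) (distance of any of tape, jar, square, saw from where it was at the start of the episode above 0.015 m).
It also fails if it takes over 67 s, if anything falls off the work surface, if the arm or the gripper's body presses on something with over 40 N, if the wrist force passes 120 N, or if a joint passes its speed limit or range.

## Working session

There is one attempt and no reset: what is moved stays moved. The work goes in short steps, each a Python script; the robot and the scene stay as the last script left them, time stands still between calls to the robot, and variables do not carry over. Pictures are saved under pics/ and viewed, and the job is handed in when it is done.

```bash
ls; mkdir -p pics; python3 - <<'E'
from rig import env
import cv2
for n in("scene","top"):
    im=env.get_image(n); cv2.imwrite(f"pics/{n}0.png",cv2.cvtColor(im,cv2.COLOR_RGB2BGR))
    c=env.calibration(n);print(n,c)
print(env.get_time_s(),env.get_tcp_rot(),env.get_ft_force())
E
```

```text
pics
scene {'mtx': array([[504.95611668,   0.        , 271.18323159],
       [  0.        , 504.95611668, 205.80216019],
       [  0.        ,   0.        ,   1.        ]]), 'extrinsics': array([[ 5.92232916e-01,  8.05672941e-01,  1.22998541e-02,
        -3.41135730e+02],
       [-4.36750070e-01,  3.08142915e-01,  8.45161121e-01,
         1.63563064e+02],
       [ 6.77133333e-01, -5.05904197e-01,  5.34370090e-01,
        -1.63973994e+03],
       [ 0.00000000e+00,  0.00000000e+00,  0.00000000e+00,
         1.00000000e+00]])}
top {'mtx': array([[428.24911612,   0.        , 278.92187766],
       [  0.        , 428.24911612, 209.7588503 ],
       [  0.        ,   0.        ,   1.        ]]), 'extrinsics': array([[ 7.74140202e-02, -9.96987436e-01,  4.80844219e-03,
        -5.28985206e+01],
       [ 9.74959235e-01,  7.67102955e-02,  2.08734331e-01,
        -5.70200036e+02],
       [-2.08474363e-01, -1.14709286e-02,  9.77960561e-01,
        -1.05512369e+03],
       [ 0.00000000e+00,  0.00000000e+00,  0.00000000e+00,
         1.00000000e+00]])}
0.1 [-3.13942871e+00 -3.20521351e-04  2.70682781e+00] [-0.37233568  0.43434458  0.16704806]
```

View pics/scene0.png

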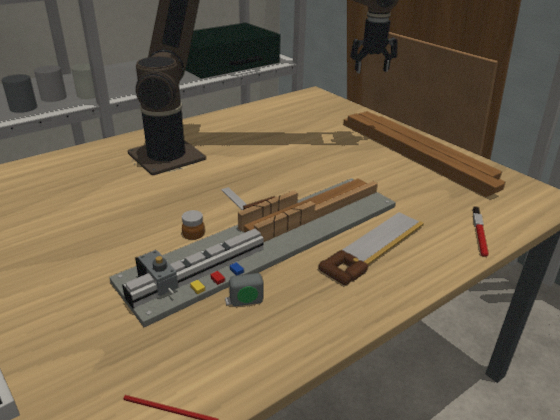

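View pics/top0.png

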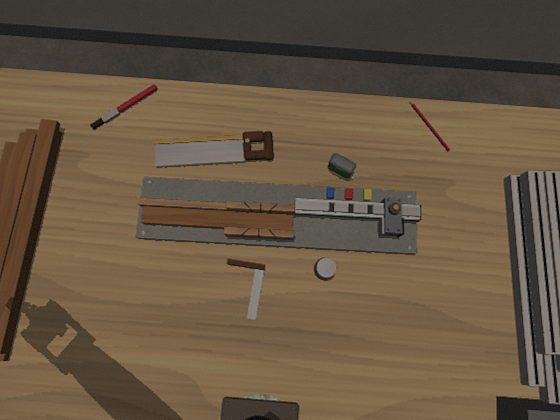

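The red tag is the middle one, between yellow (outer) and blue. In the top view the bed spans about (137..418, 178..252), the stop is near (394,212) and the batten's tail near (142,215). I'll measure next.

```bash
cat > h.py <<'E'
import numpy as np, cv2
from rig import env
def ray(name,px,z):
    c=env.calibration(name);E=c["extrinsics"];R=E[:3,:3];t=E[:3,3]
    px=np.atleast_2d(np.float64(px)); n=cv2.undistortPoints(px[:,None],c["mtx"],c.get("dist"))[:,0]
    d=np.c_[n[:,0],-n[:,1],-np.ones(len(n))]@R; o=-R.T@t
    s=(z-o[2])/d[:,2]; return o+s[:,None]*d
def proj(name,P):
    c=env.calibration(name);E=c["extrinsics"];q=np.atleast_2d(P)@E[:3,:3].T+E[:3,3]
    q=q*[1,-1,-1]; u=q@c["mtx"].T; return u[:,:2]/u[:,2:]
def save(im,n,box=None,k=1):
    if box: x0,y0,x1,y1=box; im=im[y0:y1,x0:x1]
    im=cv2.resize(im,None,fx=k,fy=k,interpolation=cv2.INTER_CUBIC)
    cv2.imwrite(f"pics/{n}.png",cv2.cvtColor(im,cv2.COLOR_RGB2BGR))
def blobs(im,lo,hi,roi,amin=8):
    x0,y0,x1,y1=roi; h=cv2.cvtColor(im[y0:y1,x0:x1],cv2.COLOR_RGB2HSV)
    m=cv2.inRange(h,np.array(lo),np.array(hi)); n,l,s,c=cv2.connectedComponentsWithStats(m)
    return [(c[i]+[x0,y0],s[i]) for i in range(1,n) if s[i,4]>=amin]
E
python3 - <<'E'
from h import *
t=cv2.cvtColor(cv2.imread("pics/top0.png"),cv2.COLOR_BGR2RGB); s=cv2.cvtColor(cv2.imread("pics/scene0.png"),cv2.COLOR_BGR2RGB)
save(t,"topA",(280,170,430,262),5); save(t,"topB",(130,170,300,262),4.5); save(s,"sceneA",(110,170,410,320),2.6)
C={"red":((0,120,60),(8,255,255)),"yel":((22,120,90),(32,255,255)),"blue":((105,120,50),(125,255,255))}
for n,im,roi in(("top",t,(320,183,385,203)),("scene",s,(180,255,250,300))):
    for k,v in C.items():
        for c,st in blobs(im,*v,roi): print(n,k,c,st,ray(n,c,30)[0])
E
```

```text
top red [348.57647059 193.12941176] [25  5  8 11 85] [ 639.60675769 -191.99149803   30.        ]
top yel [367.03947368 193.93421053] [44  6  7 11 76] [ 641.29079469 -241.84408472   30.        ]
top blue [329.95833333 192.34722222] [ 7  4  7 11 72] [ 637.82614404 -141.70505955   30.        ]
scene red [217.33884298 276.94214876] [ 31  16  14  13 121] [ 645.49585424 -195.49235001   30.        ]
scene yel [197.40909091 286.23484848] [ 10  25  15  14 132] [ 646.86546247 -245.06813013   30.        ]
scene blue [236.11926606 268.41284404] [ 50   8  13  12 109] [ 644.80136199 -146.92757517   30.        ]
```

```bash
python3 - <<'E'
from h import *
t=cv2.cvtColor(cv2.imread("pics/top0.png"),cv2.COLOR_BGR2RGB)
h=cv2.cvtColor(t,cv2.COLOR_RGB2HSV)
print(h[245,200],h[185,250],h[247,390],h[257,200])
m=cv2.inRange(h,np.array([0,0,50]),np.array([180,60,140]));m2=np.zeros_like(m);m2[170:262,125:430]=m[170:262,125:430]
m2=cv2.morphologyEx(m2,cv2.MORPH_OPEN,np.ones((3,3)))
cv2.imwrite("pics/mask.png",m2)
cs,_=cv2.findContours(m2,cv2.RETR_EXTERNAL,cv2.CHAIN_APPROX_NONE)
pts=np.vstack([c for c in cs if cv2.contourArea(c)>30]);
P=ray("top",pts[:,0].astype(float),18)[:,:2].astype(np.float32)
r=cv2.minAreaRect(P);print(r,cv2.boxPoints(r))
E
```

```text
[ 16 106 128] [22 31 90] [20 32 96] [ 17 103 119]
((551.7493896484375, -10.5941162109375), (203.797119140625, 759.2327880859375), 1.1857421398162842) [[ 442.017    366.83234]
 [ 457.7283  -392.23785]
 [ 661.4818  -388.02057]
 [ 645.7705   371.04962]]
```

View pics/topA.png

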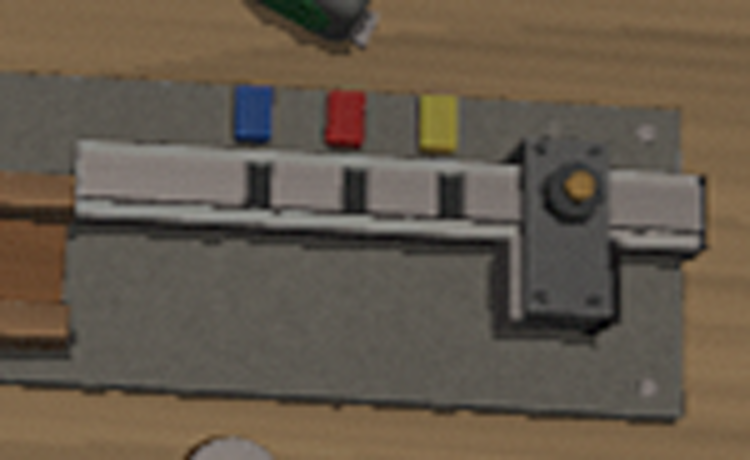

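View pics/topB.png

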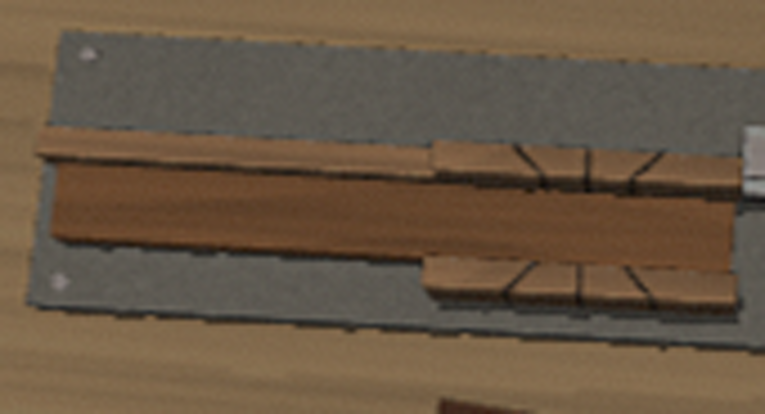

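View pics/sceneA.png

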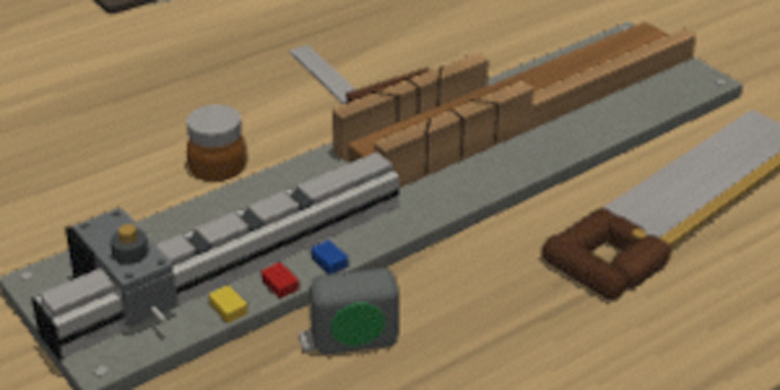

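View pics/mask.png

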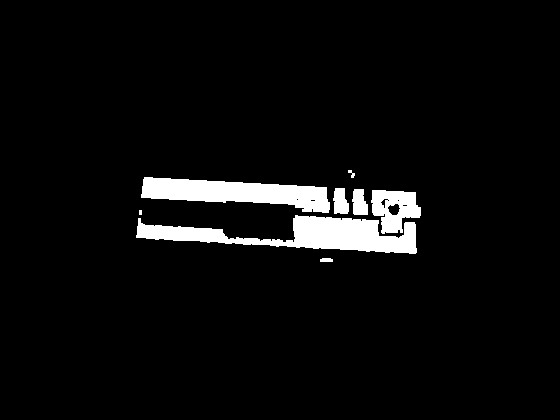

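```bash
python3 - <<'E'
from h import *
def A(x,y): return ((x+.5)/5-.5+280,(y+.5)/5-.5+170)
def B(x,y): return ((x+.5)/4.5-.5+130,(y+.5)/4.5-.5+170)
def S(x,y): return ((x+.5)/2.6-.5+110,(y+.5)/2.6-.5+170)
px=np.array([A(682,110),A(681,410),B(62,32),B(28,302)])
W=ray("top",px,18)
F=np.array([[102,-380],[-68,-380],[102,370],[-68,370]],float) # x range guess: fit freely
print(W)
# y axis dir
for a,b in((2,0),(3,1)):
    d=W[a]-W[b];print(np.hypot(*d[:2]),np.arctan2(-d[0],d[1]))
print("widths",[np.linalg.norm(W[0]-W[1]),np.linalg.norm(W[2]-W[3])])
# screws, tops of tags, rail ends etc.
print("screws",ray("top",[A(646,132),A(647,387),B(88,54),B(60,281)],18))
print("scene screws",ray("scene",[S(27,274),S(100,371),S(722,82)],18))
print("scene corners",ray("scene",[S(742,90)],18))
print("tags top centre",ray("top",[A(345.5,113),A(438,118),A(253,108)],30))
print("tags scene top",ray("scene",[S(280,275),S(228,299),S(330,252)],30))
print("batten tail corners top",ray("top",[B(55,165),B(52,238)],39))
print("batten head corners top",ray("top",[B(734,200),B(733,270)],39))
print("batten tail scene",ray("scene",[S(647,24),S(690,34)],39))
print("cap top",ray("top",[A(580,184)],100),"scene",ray("scene",[S(126,231)],100))
print("stop saddle corners",ray("top",[A(526,135),A(608,142),A(524,316),A(608,322)],74))
print("rail bar",ray("top",[A(78,141),A(78,200),A(702,176),A(702,233)],62))
E
```

```text
[[ 661.63459113 -377.59405183   18.        ]
 [ 496.87982807 -378.8225162    18.        ]
 [ 644.90968874  370.4803711    18.        ]
 [ 478.42275111  366.72121605   18.        ]]
748.2613611563174 0.022353546760382415
745.7721638581669 0.024751475806166007
widths [np.float64(164.75934290571763), np.float64(166.52937172255506)]
screws [[ 647.67151819 -358.11157972   18.        ]
 [ 507.75151413 -360.62771009   18.        ]
 [ 632.3434297   352.72955463   18.        ]
 [ 492.37852434  349.65769851   18.        ]]
scene screws [[ 504.09016919 -358.68983674   18.        ]
 [ 645.9611804  -357.66155501   18.        ]
 [ 630.69480302  354.36263317   18.        ]]
scene corners [[653.76006279 359.59464638  18.        ]]
tags top centre [[ 642.222232   -192.21183652   30.        ]
 [ 643.37036254 -242.20628229   30.        ]
 [ 641.0734382  -142.18851019   30.        ]]
tags scene top [[ 641.34998715 -192.8691586    30.        ]
 [ 642.56622702 -242.71569515   30.        ]
 [ 640.20955029 -142.64359093   30.        ]]
batten tail corners top [[557.99528562 355.65176006  39.        ]
 [514.44082083 351.09936069  39.        ]]
batten head corners top [[568.38928517 -45.4205515   39.        ]
 [526.7055646  -47.78926538  39.        ]]
batten tail scene [[520.88298407 349.81061812  39.        ]
 [563.83195578 372.39874847  39.        ]]
cap top [[ 595.78555578 -300.92960577  100.        ]] scene [[ 599.18262917 -303.84780862  100.        ]]
stop saddle corners [[ 625.96737359 -279.36828732   74.        ]
 [ 625.57360895 -321.87397552   74.        ]
 [ 530.93236206 -280.80897271   74.        ]
 [ 531.18818942 -323.56192309   74.        ]]
rail bar [[ 607.46823062  -48.31351409   62.        ]
 [ 575.96890728  -50.5080478    62.        ]
 [ 614.32312517 -374.56137683   62.        ]
 [ 583.90909835 -374.82687953   62.        ]]
```

```bash
cat >> h.py <<'E'
YAW=0.0217; O=np.array([570.5,1.0])
c_,s_=np.cos(YAW),np.sin(YAW); R2=np.array([[c_,-s_],[s_,c_]])
def w(x,y,z): return [*(O+R2@[x,y]),z+18]   # fixture local, z above board
def loc(P): P=np.asarray(P); return np.r_[R2.T@(P[:2]-O),P[2]-18]
ORI=[np.pi,0,np.pi/2+YAW]
def st():
    f=env.get_ft_force(); f2=R2.T@f[:2]
    return env.get_time_s(),loc(env.get_position()),f2,f[2]
def show(tag=""):
    t,p,f,fz=st(); print(tag,f"t={t:.2f} p={np.round(p,1)} f=({f[0]:.1f},{f[1]:.1f},{fz:.1f})")
E
python3 - <<'E'
from h import *
for q in (w(-24,-360,150),w(-24,-360,41),w(-24,-230,41),w(-22,375,100),w(-22,250,20)): print(np.round(q,1),env.inverse_kinematics(q,ORI))
env.command_gripper(0.0); show()
env.move_to(w(-24,-360,160),ORI); show()
env.line_to(w(-24,-360,41),velocity=120); show()
im=env.get_image("scene"); save(im,"s1",(80,150,320,330),3)
im=env.get_image("top"); save(im,"t1",(280,150,460,280),4)
E
```

```text
[ 554.3 -359.4  168. ] [-0.72859888  0.32678926  1.67825604  0.          1.13654736 -0.75029888]
[ 554.3 -359.4   59. ] [-0.72859888  0.45929784  1.72420733  0.          0.95808749 -0.75029888]
[ 551.5 -229.5   59. ] [-0.56402337  0.34154385  1.88727181  0.          0.91277699 -0.58572337]
[540.4 375.4 118. ] [ 4.53256992e-01  3.77491965e-01  1.71221203e+00 -4.44089210e-16
  1.05188866e+00  4.31556992e-01]
[543.1 250.5  38. ] [ 2.62596463e-01  3.75895639e-01  1.88902608e+00 -4.44089210e-16
  8.76670938e-01  2.40896463e-01]
 t=0.87 p=[-272.9  617.3  230.4] f=(0.6,-0.1,-0.5)
 t=4.38 p=[ -23.6 -359.3  160. ] f=(0.1,0.4,-0.5)
 t=5.53 p=[ -23.3 -360.6   42.2] f=(0.2,0.1,1.1)
```

View pics/s1.png

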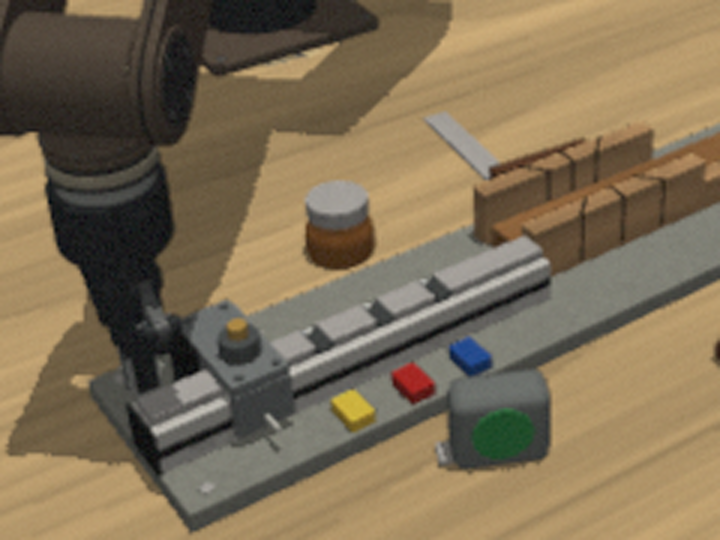

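View pics/t1.png

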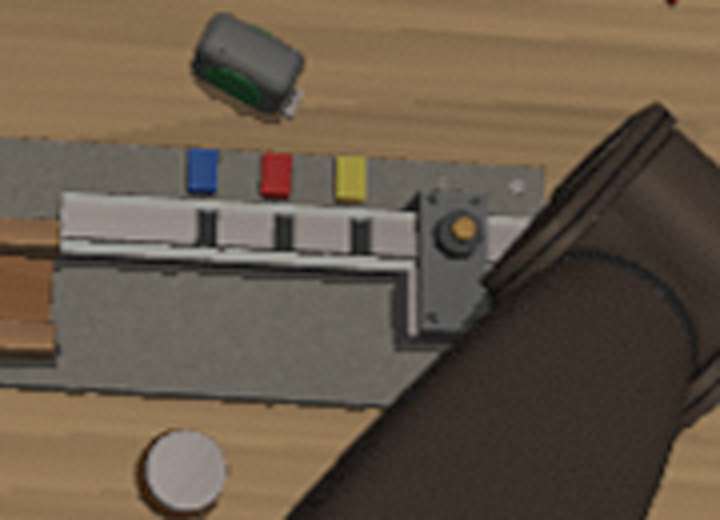

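The shut fingers stand behind the black plate, in front of the rail and clear of the cap (scene crop, about (140,370)). Next I push slowly while logging force.

```bash
cat >> h.py <<'E'
def push(y0,y1,step,v,x=-24,z=41,fmax=22,fy=True):
    n=int(round(abs(y1-y0)/step)); out=[]
    for y in np.linspace(y0,y1,n+1)[1:]:
        env.line_to(w(x,y,z),ORI,velocity=v); t,p,f,fz=st(); out.append((y,p[1],f[1]))
        if abs(f[1])>fmax: print("FMAX",f); break
    print(" ".join(f"{a:.0f}/{b:.1f}:{c:.1f}" for a,b,c in out)); show("end")
E
python3 - <<'E'
from h import *
show()
push(-360,-348,6,60); push(-348,-318,3,40)
E
```

```text
t=5.62 p=[ -23.3 -360.6   42.4] f=(-1.0,-0.3,0.2)
-354/-353.6:0.3 -348/-347.5:-0.2
end t=6.12 p=[ -24.  -347.5   40.9] f=(-0.2,-0.2,-0.2)
-345/-344.8:0.4 -342/-341.8:-0.1 -339/-339.6:-2.9 -336/-336.3:-2.6 -333/-333.0:-3.1 -330/-329.9:-3.3 -327/-326.8:-3.1 -324/-323.8:-2.8 -321/-320.8:-3.4 -318/-317.8:-3.2
end t=8.62 p=[ -24.  -317.8   41.1] f=(-0.2,-3.2,-0.2)
```

```bash
python3 - <<'E'
from h import *
push(-318,-296,5.5,40); push(-296,-262,2,25)
E
```

```text
-312/-312.3:-2.6 -307/-306.8:-2.9 -302/-301.3:-2.7 -296/-295.8:-2.9
end t=9.76 p=[ -24.  -295.8   41.1] f=(-1.0,-2.9,0.9)
-294/-293.8:-3.7 -292/-291.7:-2.3 -290/-289.1:-0.6 -288/-286.9:-0.3 -286/-285.6:-0.3 -284/-283.8:-0.0 -282/-283.0:-4.7 -280/-282.3:-9.4 -278/-280.6:-7.8 -276/-277.5:-5.2 -274/-274.5:-3.6 -272/-271.8:-2.4 -270/-269.7:-3.8 -268/-267.7:-2.7 -266/-265.8:-2.1 -264/-263.8:-2.2 -262/-261.8:-3.0
end t=14.01 p=[ -24.  -261.8   41. ] f=(-0.3,-3.0,0.2)
```

The yellow notch dropped in at about -290, centred near -283.5, and the stop was driven out again. Red should therefore snap near -240 and centre near -233.5, so I stop pushing as the force dips.

```bash
python3 - <<'E'
from h import *
push(-262,-246,4,30)
y=-246
while y<-235:
    y+=1; env.line_to(w(-24,y,41),ORI,velocity=20); t,p,f,fz=st(); print(y,round(p[1],1),round(f[1],1))
    if y>=-241 and abs(f[1])<1.2: break
push(y,y-20,20,60); env.line_to(w(-24,y-20,160),velocity=150)
show()
env.move_to(w(-24,y-40,260),ORI)
save(env.get_image("scene"),"s2",(80,150,320,330),3); im=env.get_image("top"); save(im,"t2",(280,150,460,280),4)
E
```

```text
-258/-257.8:-2.7 -254/-253.8:-3.2 -250/-249.8:-2.4 -246/-245.8:-3.2
end t=15.14 p=[ -24.  -245.8   41. ] f=(-0.2,-3.2,1.1)
-245 -244.9 -2.9
-244 -243.9 -3.1
-243 -242.9 -2.5
-242 -241.8 -3.1
-241 -240.7 -1.8
-240 -239.5 -1.2
-239 -238.2 -0.3
-259/-259.5:0.2
end t=17.38 p=[ -24.1 -259.5   41. ] f=(-0.8,0.2,0.2)
 t=18.32 p=[ -24.7 -258.5  158.7] f=(0.3,-0.1,-0.3)
```

View pics/s2.png

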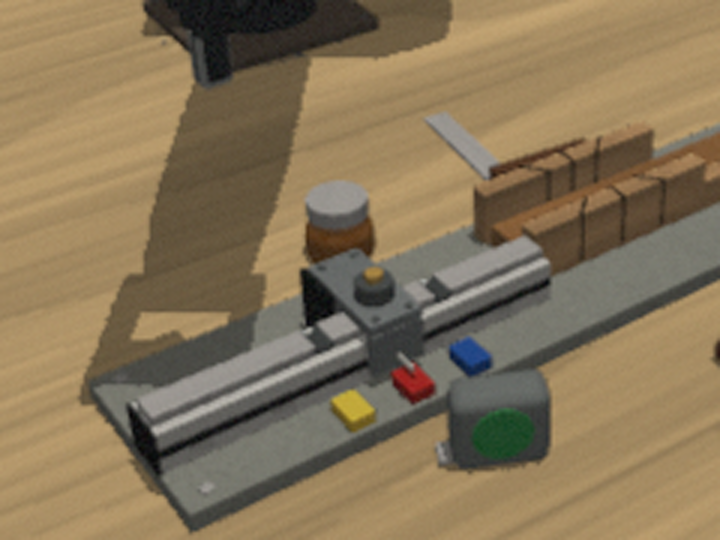

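View pics/t2.png

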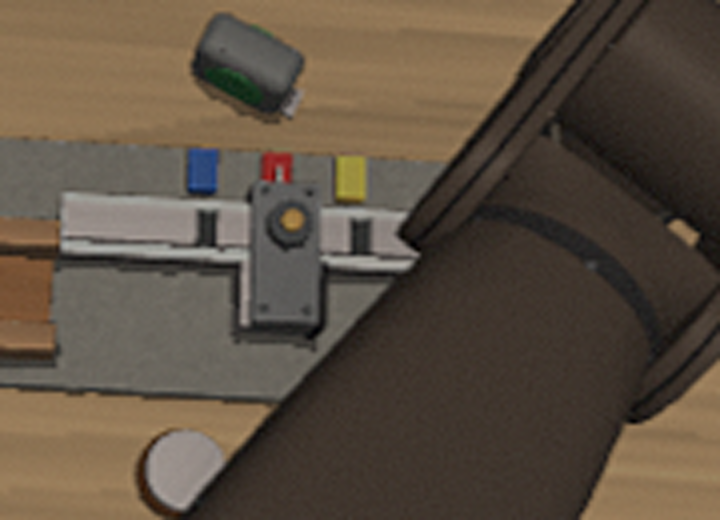

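The stop sits at red: the pointer lies on the red tag at about (408,362) in the scene crop, and the force dipped to about 0. Next I check the cap's position numerically and move to the batten's tail.

```bash
python3 - <<'E'
from h import *
def T(x,y): return ((x+.5)/4-.5+280,(y+.5)/4-.5+150)
def S(x,y): return ((x+.5)/3-.5+80,(y+.5)/3-.5+150)
print("cap local top",loc(ray("top",[T(292,218)],96)[0]),"scene",loc(ray("scene",[S(373,272)],96)[0]))
def A(x,y): return ((x+.5)/5-.5+280,(y+.5)/5-.5+170)
print("earlier cap",loc(ray("top",[A(580,184)],100)[0]))
env.move_to(w(-25,388,120),ORI); show()
im=env.get_image("top"); save(im,"t3",(125,160,300,270),4)
im=env.get_image("scene"); save(im,"s3",(220,150,420,290),4)
E
```

```text
cap local top [  19.39634027 -194.86033959   78.        ] scene [  18.93702136 -195.61145167   78.        ]
earlier cap [  18.7282444  -302.40717425   82.        ]
 t=21.33 p=[-24.2 387.2 120.4] f=(0.1,0.4,-0.5)
```

View pics/s3.png

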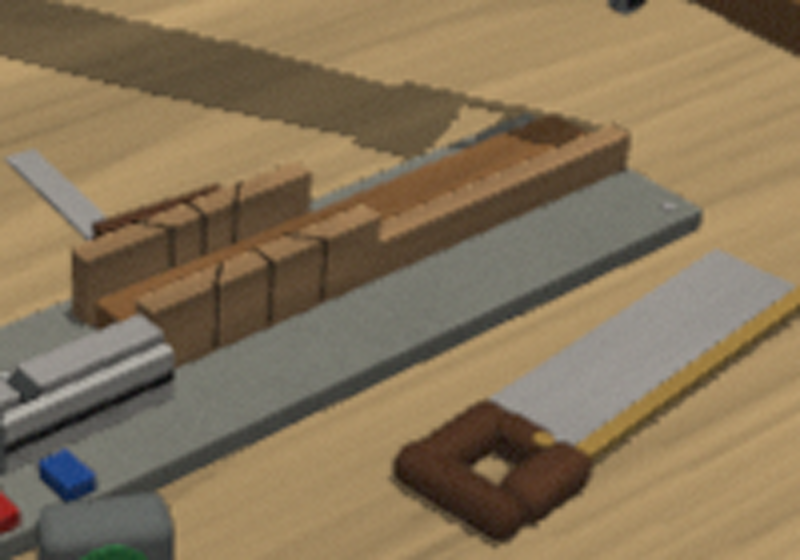

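View pics/t3.png

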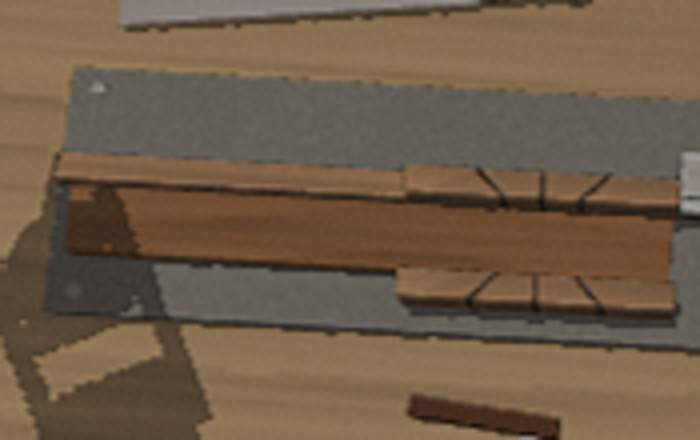

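The cap measures y = -195.2 (mean of two views) in the fixture's frame, against the notch at -195. The batten is undisturbed, with its tail at (66,220) in the crop. Next I push it.

```bash
python3 - <<'E'
from h import *
env.line_to(w(-25,382,25),ORI,velocity=120); show()
push(382,372,5,60,x=-25,z=25,fmax=8); push(372,345,3,35,x=-25,z=25,fmax=8)
E
```

```text
t=22.38 p=[-24.2 382.4  26. ] f=(0.0,0.6,-0.1)
377/376.9:1.0 372/371.7:0.7
end t=22.88 p=[-25.  371.7  25.1] f=(0.6,0.7,1.3)
369/368.8:0.3 366/365.8:0.2 363/362.9:-0.4 360/360.0:1.3 357/356.8:1.5 354/353.8:1.1 351/350.8:0.8 348/347.8:0.7 345/344.7:1.5
end t=25.12 p=[-24.9 344.7  25. ] f=(-1.1,1.5,0.4)
```

```bash
python3 - <<'E'
from h import *
push(345,265,8,50,x=-25,z=25,fmax=6)
im=env.get_image("top"); save(im,"t4",(190,160,390,270),4)
im=env.get_image("scene"); save(im,"s4",(130,170,410,310),2.8)
E
```

```text
337/336.2:-0.6 329/328.2:0.5 321/320.4:-0.8 313/312.5:-0.1 305/304.5:0.0 297/296.5:0.1 289/288.4:0.7 281/280.4:0.3 273/272.4:-0.9 265/264.5:-0.2
end t=28.21 p=[-25.  264.5  25. ] f=(0.9,-0.2,0.7)
```

View pics/t4.png

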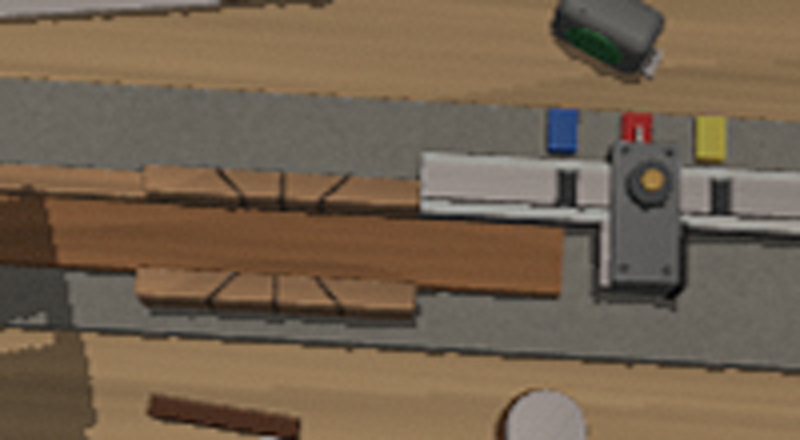

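View pics/s4.png

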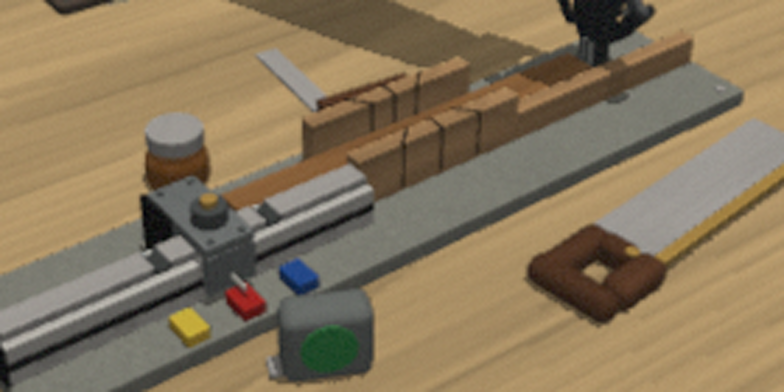

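```bash
python3 - <<'E'
from h import *
def T(x,y): return ((x+.5)/4-.5+190,(y+.5)/4-.5+160)
print([loc(p) for p in ray("top",[T(563,230),T(560,297)],39)])
push(264.5,248.5,4,30,x=-25,z=25,fmax=6)
y=248.5
while y>233:
    y-=1; env.line_to(w(-25,y,25),ORI,velocity=15); t,p,f,fz=st(); print(y,round(p[1],1),round(f[1],1))
    if f[1]>4: break
im=env.get_image("top"); save(im,"t5",(290,170,390,250),8)
im=env.get_image("scene"); save(im,"s5",(160,200,300,305),5.5)
show()
E
```

```text
[array([  -5.74226891, -146.30601264,   21.        ]), array([ -50.65041754, -145.71477229,   21.        ])]
260/260.3:-0.3 256/256.2:0.7 252/252.2:0.5 248/248.1:-0.0
end t=29.46 p=[-25.  248.1  25. ] f=(0.2,-0.0,-0.1)
247.5 247.5 0.0
246.5 246.6 1.4
245.5 245.5 1.5
244.5 244.4 2.0
243.5 243.4 1.6
242.5 242.6 1.9
241.5 242.4 5.7
 t=31.31 p=[-25.  242.4  25. ] f=(0.1,5.9,-1.2)
```

View pics/t5.png

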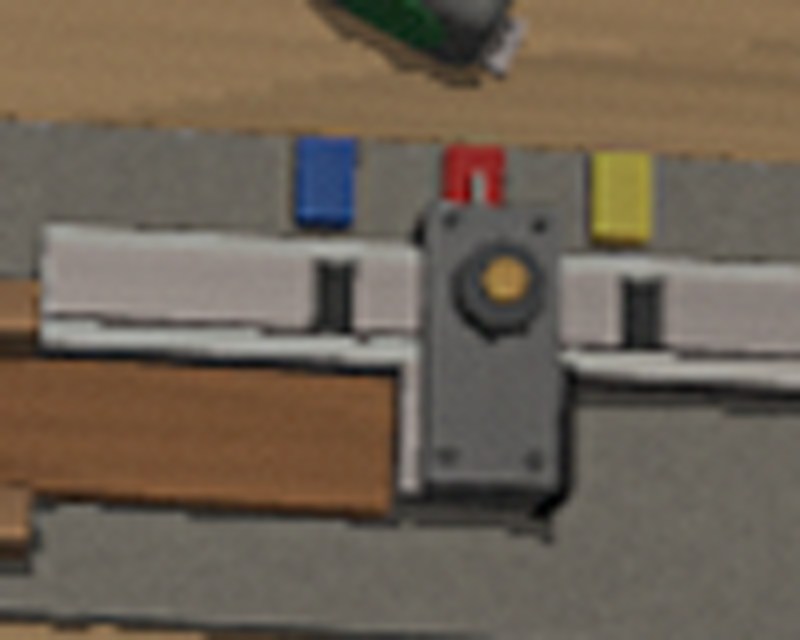

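View pics/s5.png

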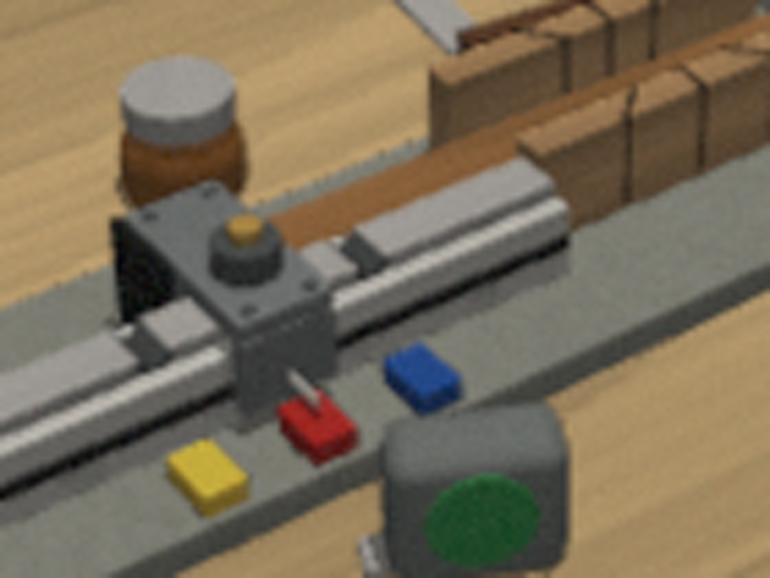

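```bash
python3 - <<'E'
from h import *
def T(x,y): return ((x+.5)/8-.5+290,(y+.5)/8-.5+170)
print([loc(p) for p in ray("top",[T(397,375),T(391,513)],39)],"cap",loc(ray("top",[T(507,278)],96)[0]))
env.hold(0.3); show()
env.line_to(w(-25,265,25),ORI,velocity=40); show()
env.line_to(w(-25,300,160),ORI,velocity=150); show()
im=env.get_image("top"); save(im,"t6",(190,150,390,290),4)
im=env.get_image("scene"); save(im,"s6",(130,170,410,310),2.8)
E
```

```text
[array([  -2.56325323, -169.5653847 ,   21.        ]), array([ -48.84456363, -168.81716491,   21.        ])] cap [  18.95494672 -195.65952141   78.        ]
 t=31.61 p=[-25.  242.4  25. ] f=(-0.4,5.2,-0.9)
 t=32.35 p=[-25.1 265.   24.9] f=(-0.3,-0.5,0.0)
 t=33.43 p=[-25.8 299.5 158.6] f=(0.3,-0.1,0.7)
```

View pics/t6.png

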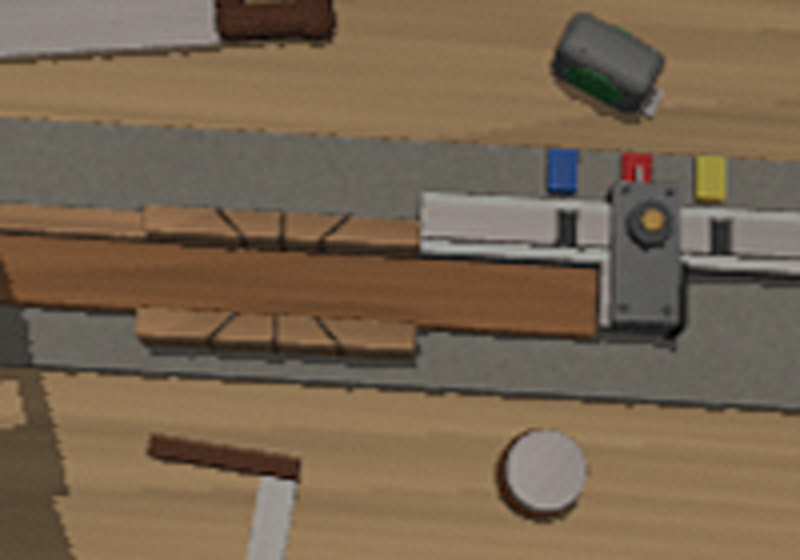

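View pics/s6.png

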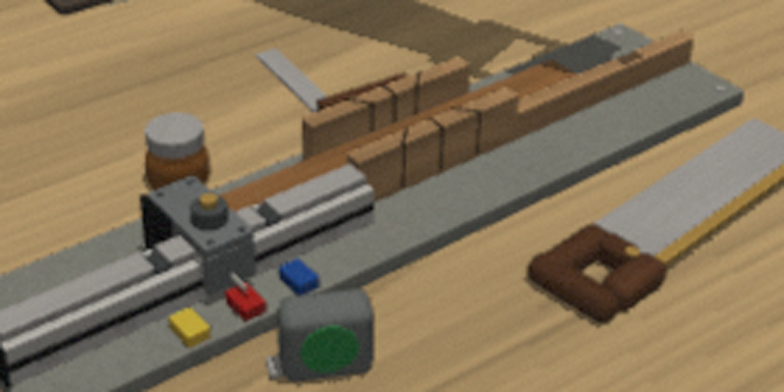

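The batten's end, at (597,300) in the top crop, meets the steel plate and the stop is still at red. The bystanders have not moved and the hand is clear, so I hand in.

```bash
python3 - <<'E'
from h import *
env.hand_in(); print(env.get_time_s())
E
```

```text
the job is handed in; nothing more can be done
the job is handed in; nothing more can be done
```

The stop is set in the red notch, the batten is butted against it, and the job is handed in. The robot's clock read 33.4 s at the last check, against the 67 s limit. The hand-in gave no verdict.

**Stop:** I pushed it with shut fingertips on the black plate. It went through the yellow notch, taking about 9 N to drive out, and dropped into the red one, where the push fell to about 0. The pin cap then measured y = -194.9 and -195.6 mm in the two views, against -195 for the red notch.

**Batten:** I pushed its tail along the fence until the force rose from about 2 N to 5.7 N. That is below the 10 N or more needed to drive the stop out of its notch. I then drew the hand back and lifted it away.

**Last checks:**
- With the fingers still pressing, the cap measured -195.7 mm from the top view. The batten's end measured about -169 mm, against about -168 mm for the stop's face, which agrees within calibration error.
- After the hand was withdrawn, the pictures showed no visible gap, the pointer still on the red tag, and the tape measure, jar, square and saw where they had been.
- No check failed, but the pin's drop was inferred only from the force dip and the position.

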